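# Press down glaze tub lids, pale to dark

## Task

Three glaze tubs on the ware board need closing: with a light push of the fingertips on top, press the white lid fully down, then the green one, then the dark brown one, pale to dark so that no dark glaze is carried to a paler tub. The blue tub is still in use, so leave its lid up. Press gently, and do not lift, tip or shove anything: the tubs, the pots beside them and the brush tin all stay standing where they are.

Things in the scene. Friction and masses are not known exactly. Their poses are not given: they have to be found in the camera images.
- ware_board: Fixed plywood board, 250 x 540 x 20 mm (own x, y, z), on which the four tubs and two small test pots stand; origin at the centre of its underside, on the table; its long side runs along its y.
- white_tub: Loose glaze tub: off-white plastic with a white band and a white lid, about 0.45 kg, 66 mm wide (lid 69 mm); origin at the centre of its underside, z up. Top of the lid 90 mm above the origin when fully up, 80 mm when fully down.
- white_lid (a joint): Lid of the white tub, sliding straight down on the tub's neck: 0 = fully up (10 mm of pale neck showing above a black rubber ring), 0.010 m = fully down, resting on the ring. Starts at 0 to 0.002. It moves under about 5 N of downward push on its top, stays wherever it is left, has no spring, and cannot come off. Pressed further, the soft seat under it gives up to 6 mm more, pushing back about 2.5 N more per mm, and comes back up when let go (the value stays at 0.010).
- white_lid_top (a point): Centre of the flat top face (69 mm disc) of the white lid; it goes down with the lid; z up.
- green_tub: Loose glaze tub: off-white plastic with a mid-green band and a mid-green lid, about 0.45 kg, 66 mm wide (lid 69 mm); origin at the centre of its underside, z up. Top of the lid 90 mm above the origin when fully up, 80 mm when fully down.
- green_lid (a joint): Lid of the green tub, sliding straight down on the tub's neck: 0 = fully up (10 mm of pale neck showing above a black rubber ring), 0.010 m = fully down, resting on the ring. Starts at 0 to 0.002. It moves under about 5 N of downward push on its top, stays wherever it is left, has no spring, and cannot come off. Pressed further, the soft seat under it gives up to 6 mm more, pushing back about 2.5 N more per mm, and comes back up when let go (the value stays at 0.010).
- green_lid_top (a point): Centre of the flat top face (69 mm disc) of the mid-green lid; it goes down with the lid; z up.
- brown_tub: Loose glaze tub: off-white plastic with a very dark brown band and a very dark brown lid, about 0.45 kg, 66 mm wide (lid 69 mm); origin at the centre of its underside, z up. Top of the lid 90 mm above the origin when fully up, 80 mm when fully down.
- brown_lid (a joint): Lid of the brown tub, sliding straight down on the tub's neck: 0 = fully up (10 mm of pale neck showing above a black rubber ring), 0.010 m = fully down, resting on the ring. Starts at 0 to 0.002. It moves under about 5 N of downward push on its top, stays wherever it is left, has no spring, and cannot come off. Pressed further, the soft seat under it gives up to 6 mm more, pushing back about 2.5 N more per mm, and comes back up when let go (the value stays at 0.010).
- brown_lid_top (a point): Centre of the flat top face (69 mm disc) of the very dark brown lid; it goes down with the lid; z up.
- blue_tub: Loose glaze tub: off-white plastic with a bright blue band and a bright blue lid, about 0.45 kg, 66 mm wide (lid 69 mm); origin at the centre of its underside, z up. Top of the lid 90 mm above the origin when fully up, 80 mm when fully down.
- blue_lid (a joint): Lid of the blue tub, sliding straight down on the tub's neck: 0 = fully up (10 mm of pale neck showing above a black rubber ring), 0.010 m = fully down, resting on the ring. Starts at 0 to 0.002. It moves under about 5 N of downward push on its top, stays wherever it is left, has no spring, and cannot come off. Pressed further, the soft seat under it gives up to 6 mm more, pushing back about 2.5 N more per mm, and comes back up when let go (the value stays at 0.010).
- blue_lid_top (a point): Centre of the flat top face (69 mm disc) of the bright blue lid; it goes down with the lid; z up.
- test_bowl: Small pale green test bowl, 70 mm wide, 35 mm high, on the board in front of the tubs; bystander, origin under its base.
- test_cup: Small brown test cup, 56 mm wide, 40 mm high, on the board in front of the tubs; bystander, origin under its base.
- brush_tin: Steel tin, 84 mm wide, 110 mm high, brushes standing out of it to 230 mm, on the table to the right (-y) of the board; bystander, origin under its base.
- tea_bowl: Teal cup, 100 mm wide, 70 mm high, on the table to the left (+y) of the board; bystander, origin under its base.
Mind the look-alikes: they are no part of the job. Of the things that look like the green_tub, the largest one is meant. Several things have the shape of the white_tub; the one meant has the colours described above.

How it is judged:
On the way, in this order (a step that is already met when the one before it is completed fails the run):
1. the white lid is pressed down (value of joint white_lid above 0.0075 m), for 0.1 s.
2. the green lid is pressed down (value of joint green_lid above 0.0075 m), for 0.1 s.
3. the brown lid is pressed down (value of joint brown_lid above 0.0075 m), for 0.1 s.
At the end, for the whole second after the job is handed in: White, green and brown lids each at least 7.5 mm down of 10 mm; the blue lid less than 4 mm down; all four tubs at rest, upright within 0.1 rad and within 30 mm of where they stood; the two test pots, the teal cup and the brush tin within 30 mm of where they were (value of joint each of white_lid, green_lid, brown_lid above 0.0075 m and value of joint blue_lid below 0.004 m and distance of each of white_tub, green_tub, brown_tub, blue_tub, test_bowl, test_cup, brush_tin, tea_bowl from where it was at the start of the episode below 0.03 m and angle between each of white_tub, green_tub, brown_tub, blue_tub's own z axis and vertical below 0.1 rad and linear speed of each of white_tub, green_tub, brown_tub, blue_tub below 0.02 m/s); the robot touches nothing.
It fails at once if the green lid pressed before the white one is down, or the brown before the green ((value of joint green_lid above 0.004 m and value of joint white_lid below 0.0075 m) or (value of joint brown_lid above 0.004 m and value of joint green_lid below 0.0075 m)).
It fails at once if the blue lid pressed (value of joint blue_lid above 0.004 m).
It fails at once if a tub pressed with more than 25 N (contact force between any of the arm, the fingers and white_tub above 25 N or contact force between any of the arm, the fingers and green_tub above 25 N or contact force between any of the arm, the fingers and brown_tub above 25 N or contact force between any of the arm, the fingers and blue_tub above 25 N).
It fails at once if a tub lifted 12 mm off the board, tipped over 0.25 rad or shoved over 30 mm (height (world z) of any of white_tub, green_tub, brown_tub, blue_tub above 0.032 m or angle between any of white_tub, green_tub, brown_tub, blue_tub's own z axis and vertical above 0.25 rad or distance of any of white_tub, green_tub, brown_tub, blue_tub from where it was at the start of the episode above 0.03 m).
It fails at once if a bystander moved over 30 mm (distance of any of test_bowl, test_cup, brush_tin, tea_bowl from where it was at the start of the episode above 0.03 m).
It also fails if it takes over 64 s, if anything falls off the work surface, if the arm or the gripper's body presses on something with over 40 N, if the wrist force passes 120 N, or if a joint passes its speed limit or range.

## Robot

A 6-joint arm with a two-finger parallel gripper is mounted at the origin on the work surface. World frame = base frame: x ahead of the robot, y to its left, z up, the work surface at z = 0. Lengths are in m, angles in rad, forces in N, time in s.
With the tool pointing down it reaches from about 0.15 to 0.775 m from the base axis. Payload 6.1 kg.
Tool frame: the origin (TCP) lies on the mounting face of the last link; the fingertips stand 173 mm ahead of it and the grasp point (between the pads) lies 155 mm ahead of it (robot.tcp_to_tips is the distance from the TCP to the fingertips, in m); z points along the fingers, y is the line along which they close (so a half turn about z gives the same grasp; the last joint's range is limited). The gripper opens to 85 mm and grips with 20 to 120 N. Pads are 22 mm wide; open, the fingers measure 114 mm over their backs; the gripper's body (76 mm by 85 mm) begins 54 mm behind the grasp point. The pads swing forward as they close: fully open they stand 13 mm farther back than shut.
Start: joints at [-1.102, 0.126, -0.04, 1.405, 0, 1.571], TCP at [0.237, -0.468, 0.405] pointing down, gripper open.
Joint ranges: [-2.72, 2.72], [-0.95, 1.95], [-1.27, 1.35], [-1.78, 2.02], [-1.46, 1.47], [-3.14, 3.14]. Speed limits (rad/s): [2.39, 2.39, 3.01, 3.14, 3.14, 3.14].

## Interface

Orientations are given as a 3x3 rotation matrix whose columns are the frame's x, y, z axes.
In Python, from bench import robot, cams gives the robot as it stands.
- The arm moves only by the tool step_arm, never from a script. Its argument "plan" is a list of rows, each an object with "grip": the closure, from 0 (fully open) to 1 (shut); "dp": the shift along the tool's x, y, z in cm, a list of three; "rotation": the turn, a rotation vector about the tool's x, y, z in rad, a list of three. In form: [{"grip": grip, "dp": [tx, ty, tz], "rotation": [rx, ry, rz]}, ...]. A call has 1 to 20 rows; each row shifts and turns the commanded pose from where the row before left it, along the tool's axes as they then stand; what a row does not reach is not made up. A row lasts 1/12 s, in which the tool goes at most 41.7 mm and 7.16 degrees, less where a joint would pass 70% of its speed; a pose out of reach is approached as far as the arm can. A call is refused whole if a number of a shift passes 4.17 or a number of a turn 0.125, either way. A call with a gripper value outside its range is refused whole. The fingers move at their own pace and stop on an object; "grip_force" is the grip in N (left out, the last holds). Time passes only in rows, so rows that do not move let the fingers close. It gives the time, the measured TCP pose, the force, the opening and the grip force at its end, in the units of the state.
- robot.get_state(): the state, without advancing time (a new reading comes with each control period).
- cams.camera(name): name is "scene" or "top" or "wrist"; returns (picture, depth): 480x640x3 uint8, blue, green, red; 480x640 float32, m along the optical axis (not along the pixel's ray), 0 where there is no reading.
- cams.camera_info(name): a dict with "fx", "fy", "cx", "cy" (pixels), "R" (3x3) and "t" (3): a world point X has camera coordinates R X + t; the wrist camera has in their place "mount" (4x4, takes a point from camera to tool coordinates, whose origin is the TCP and whose axes are the flange's). Camera axes: x right, y down, z forward; pixel columns grow to the right and rows downward; lengths in m; the calibration is good to about 2 mm. The wrist camera is an equidistant fisheye: a pixel r from the principal point sees the ray r / f radians off the axis. A picture is of the moment at which its call begins: read the wrist's pose just before it. camera_info takes no time and is no camera call.
- robot.job_done(): hands the job in; it is judged then, once.
Trained networks look in the newest picture that a camera, given by its name, has taken for a name from the list of things; names that differ only in an ending like _2 or _b are one class to them, and where a whole thing is asked for, a point or a joint stands for the part that bears it (a point fixed in the world has none). Each returns a list of dicts, best first, with "confidence" (0 to 1); they miss things now and then, are a little off and sometimes report something else, mostly with a low value. They report only what shows in the picture. A call takes as long as a camera call. They do not tell look-alikes from the thing itself.
- cams.outline_of(camera, query): "region" (480x640 bool, what is visible of it) and "box" ([left, top, right, bottom] in pixels, round what is visible of it).
- cams.mark_of(camera, query): "uv" ([column, row] in pixels: a listed point, or the origin of a listed thing).
The state is a dict: "clock": time; "joint_pos": joint angles; "joint_vel": joint speeds; "effort": joint torques, N m; "eef_pos": TCP position; "tool_rot": TCP orientation; "ft_force": force on the tool from outside, world axes, zero at the start; "torque": the same for the moment, N m; "grip_width": opening from 0.0 (shut) to 1.0 (fully open); "finger_force": force on a finger pad.
Only numpy, scipy, OpenCV 4.12 (cv2) and the standard library are available. Lean on these libraries where they do the work, as an engineer would, in place of code of your own. Each camera call takes 0.05 s, during which the arm holds its last target. There are 200 camera calls.

## Working session

There is one attempt and no reset: what is moved stays moved. The work goes in short steps, Python scripts to look and compute and a tool call to move; the robot and the scene stay as the last step left them, time stands still between calls to the robot, and variables do not carry over. Pictures are saved under pics/ and viewed, at most 10 in all, crops included, and the job is handed in when it is done.

Besides the shell and the picture viewer there is one more tool, called after "Request:" as a command line: name --argument value ..., lists and objects as JSON in quotes. step_arm: Moves the arm, as the interface text tells. Its arguments: {"type":"object","properties":{"plan":{"type":"array","items":{"type":"object","properties":{"grip":{"type":"number"},"dp":{"type":"array","items":{"type":"number"}},"rotation":{"type":"array","items":{"type":"number"}}}}},"grip_force":{"type":"number"}},"required":["plan"]}

```bash
mkdir -p pics; cat > h.py <<'E'
import numpy as np, cv2
from bench import robot, cams
def world(cam,depth,mask):
    i=cams.camera_info(cam); v,u=np.nonzero(mask&(depth>0)); z=depth[v,u]
    c=np.stack([(u-i['cx'])/i['fx']*z,(v-i['cy'])/i['fy']*z,z],1)
    return (c-np.array(i['t']))@np.array(i['R'])
E
python3 - <<'E'
from h import *
s=robot.get_state(); print(s['clock'],s['eef_pos'],s['tool_rot'],s['ft_force'])
ims=[]
for c in ('top','scene'):
    p,d=cams.camera(c); cv2.imwrite(f'pics/{c}0.png',p); np.save(f'{c}_d.npy',d)
    for q in ['white_tub','green_tub','brown_tub','blue_tub','brush_tin','tea_bowl','test_bowl']:
        for o in cams.outline_of(c,q)[:5]:
            if o['confidence']<.2: continue
            w=world(c,d,o['region']); 
            if len(w)<5: continue
            zt=np.percentile(w[:,2],95); t=w[abs(w[:,2]-zt)<.005]
            print(c,q,round(o['confidence'],2),np.round(o['box']).astype(int),'top',np.round([*(t[:,:2].max(0)+t[:,:2].min(0))/2,zt],3),'ext',np.round(np.ptp(t,0)[:2],3))
E
```

```text
0.0 [ 0.23713869 -0.4682348   0.40392695] [[ 8.92122340e-01  4.51793297e-01 -7.40012410e-04]
 [ 4.51793903e-01 -8.92121207e-01  1.42157110e-03]
 [-1.79244713e-05 -1.60254843e-03 -9.99998716e-01]] [-0.1170204   0.72856309 -0.76497623]
top white_tub 0.82 [297 218 329 249] top [0.547 0.026 0.113] ext [0.066 0.066]
top white_tub 0.78 [223 154 258 193] top [0.679 0.188 0.094] ext [0.066 0.066]
top green_tub 0.9 [355 205 386 244] top [ 0.563 -0.101  0.114] ext [0.066 0.068]
top green_tub 0.74 [298 152 319 179] top [0.707 0.041 0.064] ext [0.043 0.043]
top green_tub 0.66 [338 143 358 169] top [ 0.727 -0.048  0.064] ext [0.044 0.043]
top brown_tub 0.78 [243 224 282 254] top [0.533 0.132 0.114] ext [0.064 0.066]
top blue_tub 0.88 [404 208 440 242] top [ 0.566 -0.211  0.113] ext [0.066 0.068]
top brush_tin 0.84 [483 261 572 305] top [ 0.454 -0.405  0.229] ext [0.086 0.093]
top brush_tin 0.35 [296 213 327 250] top [0.547 0.026 0.113] ext [0.066 0.066]
top tea_bowl 0.85 [114 229 164 275] top [0.497 0.417 0.071] ext [0.097 0.1  ]
top test_bowl 0.59 [364 266 399 296] top [ 0.438 -0.129  0.057] ext [0.067 0.067]
scene white_tub 0.77 [391 259 426 297] top [0.685 0.19  0.093] ext [0.067 0.068]
scene white_tub 0.62 [324 214 348 257] top [0.555 0.027 0.112] ext [0.07  0.066]
scene green_tub 0.96 [272 225 302 264] top [ 0.569 -0.099  0.112] ext [0.07  0.067]
scene green_tub 0.6 [305 295 326 320] top [ 0.734 -0.046  0.063] ext [0.045 0.043]
scene brown_tub 0.9 [360 207 390 248] top [0.543 0.134 0.113] ext [0.072 0.067]
scene blue_tub 0.67 [225 229 259 270] top [ 0.571 -0.21   0.112] ext [0.067 0.066]
scene brush_tin 0.94 [133 172 184 249] top [ 0.458 -0.402  0.222] ext [0.092 0.092]
scene tea_bowl 0.56 [459 187 494 231] top [0.502 0.42  0.069] ext [0.102 0.097]
scene test_bowl 0.75 [260 203 286 223] top [ 0.445 -0.127  0.055] ext [0.068 0.063]
```

```bash
python3 - <<'E'
import cv2,numpy as np
a=cv2.imread('pics/top0.png')[130:320,100:590]; b=cv2.imread('pics/scene0.png')[160:330,120:510]
a=cv2.resize(a,(780,302),interpolation=cv2.INTER_CUBIC);b=cv2.resize(b,(680,296),interpolation=cv2.INTER_CUBIC)
b=cv2.copyMakeBorder(b,0,0,0,100,0); cv2.imwrite('pics/c1.png',np.vstack([a,b]))
E
```

```text
(no output)
```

View pics/c1.png

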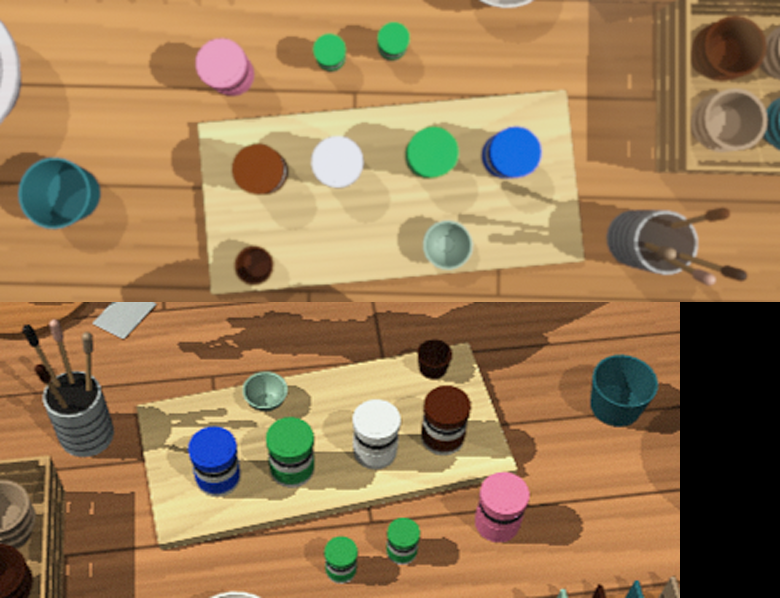

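Candidates in the top image are as follows. For white, the white lid on the board is at (313,233), with a same-shape pink tub off the board at (240,173). For green, the large tub is at (371,225), with two small ones at (308,165) and (348,156). Brown is at (262,239), with the cup near (260,297). I choose the on-board white, the large green and the dark brown.

Request:
step_arm --plan '[{"grip": 1, "dp": [3.36, -2.0, 0], "rotation": [0, 0, 0]}, {"grip": 1, "dp": [3.36, -2.0, 0], "rotation": [0, 0, 0]}, {"grip": 1, "dp": [3.36, -2.0, 0], "rotation": [0, 0, 0]}, {"grip": 1, "dp": [3.36, -2.0, 0], "rotation": [0, 0, 0]}, {"grip": 1, "dp": [3.36, -2.0, 0], "rotation": [0, 0, 0]}, {"grip": 1, "dp": [3.36, -2.0, 0], "rotation": [0, 0, 0]}, {"grip": 1, "dp": [3.36, -2.0, 0], "rotation": [0, 0, 0]}, {"grip": 1, "dp": [3.36, -2.0, 0], "rotation": [0, 0, 0]}, {"grip": 1, "dp": [3.36, -2.0, 0], "rotation": [0, 0, 0]}, {"grip": 1, "dp": [3.36, -2.0, 0], "rotation": [0, 0, 0]}, {"grip": 1, "dp": [3.36, -2.0, 0], "rotation": [0, 0, 0]}, {"grip": 1, "dp": [3.36, -2.0, 0], "rotation": [0, 0, 0]}, {"grip": 1, "dp": [3.36, -2.0, 0], "rotation": [0, 0, 0]}, {"grip": 1, "dp": [3.36, -2.0, 0], "rotation": [0, 0, 0]}, {"grip": 1, "dp": [3.36, -2.0, 0], "rotation": [0, 0, 0]}, {"grip": 1, "dp": [0, 0, 0], "rotation": [0, 0, 0]}]'

```text
clock: 2.13
eef_pos: [0.554, 0.0318, 0.4036]
tool_rot: [[0.89, 0.457, 0.0], [0.457, -0.89, 0.002], [0.001, -0.002, -1.0]]
ft_force: [-0.8, -0.1, -2.0]
grip_width: 0.0
finger_force: 0.0
```

```bash
cat > w.py <<'E'
from h import *
import sys
s=robot.get_state(); R=np.array(s['tool_rot']); p=np.array(s['eef_pos'])
print(s['clock'],p,R.round(3).tolist(),s['ft_force'],s['grip_width'],robot.tcp_to_tips)
im,d=cams.camera('wrist'); i=cams.camera_info('wrist'); M=np.array(i['mount']); f=i['fx']
cv2.imwrite(sys.argv[1],im)
for q in ['white_lid_top','green_lid_top','brown_lid_top','blue_lid_top']:
    for o in cams.mark_of('wrist',q)[:3]:
        if o['confidence']<.3: continue
        u,v=o['uv']; x=(u-i['cx'])/i['fx'];y=(v-i['cy'])/i['fy'];r=np.hypot(x,y)
        ray=np.array([x/r*np.sin(r),y/r*np.sin(r),np.cos(r)])
        o0=R@M[:3,3]+p; dd=R@M[:3,:3]@ray; w=o0+dd*(.109-o0[2])/dd[2]
        print(q,round(o['confidence'],2),np.round(o['uv']),w.round(4),'tool d cm',((R.T@(w-p))*100).round(2))
E
python3 w.py pics/w1.png
```

```text
2.1333 [0.55396528 0.03179508 0.40359543] [[0.89, 0.457, 0.0], [0.457, -0.89, 0.002], [0.001, -0.002, -1.0]] [-0.7799833  -0.07704478 -1.9812022 ] 0.00033666290344647616 0.1734
white_lid_top 0.95 [328. 238.] [0.5484 0.0257 0.109 ] tool d cm [-0.81  0.33 29.46]
green_lid_top 0.71 [471. 289.] [ 0.5637 -0.1019  0.109 ] tool d cm [-5.27 12.38 29.43]
green_lid_top 0.58 [396.  47.] [0.696 0.048 0.109] tool d cm [13.34  5.09 29.47]
green_lid_top 0.57 [492.  86.] [ 0.7103 -0.0287  0.109 ] tool d cm [11.11 12.57 29.45]
brown_lid_top 0.98 [194. 190.] [0.5362 0.1329 0.109 ] tool d cm [ 3.   -9.75 29.48]
blue_lid_top 0.59 [554. 326.] [ 0.5692 -0.2119  0.109 ] tool d cm [-9.81 22.42 29.41]
```

View pics/w1.png

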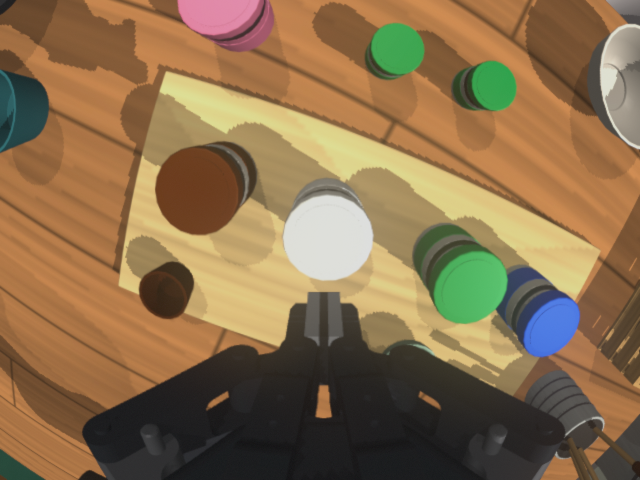

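Request:
step_arm --plan '[{"grip": 1, "dp": [-0.4, 0.2, 2.0], "rotation": [0, 0, 0]}, {"grip": 1, "dp": [-0.4, 0.1, 3.0], "rotation": [0, 0, 0]}, {"grip": 1, "dp": [0, 0, 3.0], "rotation": [0, 0, 0]}, {"grip": 1, "dp": [0, 0, 2.0], "rotation": [0, 0, 0]}, {"grip": 1, "dp": [0, 0, 0.8], "rotation": [0, 0, 0]}, {"grip": 1, "dp": [0, 0, 0], "rotation": [0, 0, 0]}, {"grip": 1, "dp": [0, 0, 0], "rotation": [0, 0, 0]}, {"grip": 1, "dp": [0, 0, 0], "rotation": [0, 0, 0]}]'

```text
clock: 3.05
eef_pos: [0.5459, 0.0203, 0.2986]
tool_rot: [[0.892, 0.451, 0.003], [0.451, -0.892, 0.0], [0.003, 0.001, -1.0]]
ft_force: [-0.5, 0.5, 0.3]
grip_width: 0.002
finger_force: 0.0
```

The picture shows the white lid at (328,238), nearly below the fingers, the large green at (470,287), brown at (197,190) and blue at (551,323). The white choice is confirmed.

Request:
step_arm --plan '[{"grip": 1, "dp": [0.3, -0.3, 0.3], "rotation": [0, 0, 0]}, {"grip": 1, "dp": [0.1, -0.1, 0.3], "rotation": [0, 0, 0]}, {"grip": 1, "dp": [0, 0, 0.3], "rotation": [0, 0, 0]}, {"grip": 1, "dp": [0, 0, 0.2], "rotation": [0, 0, 0]}, {"grip": 1, "dp": [0, 0, 0.2], "rotation": [0, 0, 0]}, {"grip": 1, "dp": [0, 0, 0], "rotation": [0, 0, 0]}, {"grip": 1, "dp": [0, 0, 0], "rotation": [0, 0, 0]}]'

```text
clock: 3.63
eef_pos: [0.5472, 0.0261, 0.2835]
tool_rot: [[0.892, 0.452, -0.0], [0.452, -0.892, -0.0], [-0.0, -0.0, -1.0]]
ft_force: [0.6, 0.3, -0.3]
grip_width: -0.001
finger_force: 0.0
```

Tips are at 0.110, just at the lid. I'll go down 1.1 cm in small steps.

Request:
step_arm --plan '[{"grip": 1, "dp": [0, 0, 0.2], "rotation": [0, 0, 0]}, {"grip": 1, "dp": [0, 0, 0.2], "rotation": [0, 0, 0]}, {"grip": 1, "dp": [0, 0, 0.1], "rotation": [0, 0, 0]}, {"grip": 1, "dp": [0, 0, 0.1], "rotation": [0, 0, 0]}, {"grip": 1, "dp": [0, 0, 0], "rotation": [0, 0, 0]}]'

```text
clock: 4.05
eef_pos: [0.5474, 0.0261, 0.278]
tool_rot: [[0.892, 0.452, 0.001], [0.452, -0.892, 0.0], [0.001, 0.0, -1.0]]
ft_force: [-1.0, 0.9, 4.1]
grip_width: -0.002
finger_force: 2.4
```

Request:
step_arm --plan '[{"grip": 1, "dp": [0, 0, 0.1], "rotation": [0, 0, 0]}, {"grip": 1, "dp": [0, 0, 0.1], "rotation": [0, 0, 0]}, {"grip": 1, "dp": [0, 0, 0.1], "rotation": [0, 0, 0]}, {"grip": 1, "dp": [0, 0, 0.1], "rotation": [0, 0, 0]}, {"grip": 1, "dp": [0, 0, 0], "rotation": [0, 0, 0]}, {"grip": 1, "dp": [0, 0, 0], "rotation": [0, 0, 0]}]'

```text
clock: 4.55
eef_pos: [0.5474, 0.0261, 0.274]
tool_rot: [[0.892, 0.452, 0.001], [0.452, -0.892, 0.0], [0.001, 0.0, -1.0]]
ft_force: [-1.4, 0.7, 4.9]
grip_width: 0.001
finger_force: 2.3
```

Request:
step_arm --plan '[{"grip": 1, "dp": [0, 0, 0.1], "rotation": [0, 0, 0]}, {"grip": 1, "dp": [0, 0, 0.1], "rotation": [0, 0, 0]}, {"grip": 1, "dp": [0, 0, 0], "rotation": [0, 0, 0]}, {"grip": 1, "dp": [0, 0, 0], "rotation": [0, 0, 0]}]'

```text
clock: 4.88
eef_pos: [0.5473, 0.0261, 0.2723]
tool_rot: [[0.892, 0.452, 0.001], [0.452, -0.892, 0.0], [0.001, 0.0, -1.0]]
ft_force: [-1.4, 0.3, 7.5]
grip_width: 0.002
finger_force: 3.7
```

Request:
step_arm --plan '[{"grip": 1, "dp": [0, 0, 0.1], "rotation": [0, 0, 0]}, {"grip": 1, "dp": [0, 0, 0], "rotation": [0, 0, 0]}, {"grip": 1, "dp": [0, 0, 0], "rotation": [0, 0, 0]}]'

```text
clock: 5.13
eef_pos: [0.5473, 0.0261, 0.2716]
tool_rot: [[0.892, 0.452, 0.001], [0.452, -0.892, 0.0], [0.001, 0.0, -1.0]]
ft_force: [-2.4, -0.2, 10.1]
grip_width: 0.004
finger_force: 4.6
```

Request:
step_arm --plan '[{"grip": 1, "dp": [0, 0, -1.0], "rotation": [0, 0, 0]}, {"grip": 1, "dp": [0, 0, -2.0], "rotation": [0, 0, 0]}, {"grip": 1, "dp": [0, 0, -2.0], "rotation": [0, 0, 0]}, {"grip": 1, "dp": [-1.07, 3.03, 0], "rotation": [0, 0, 0]}, {"grip": 1, "dp": [-1.07, 3.03, 0], "rotation": [0, 0, 0]}, {"grip": 1, "dp": [-1.07, 3.03, 0], "rotation": [0, 0, 0]}, {"grip": 1, "dp": [-1.07, 3.03, 0], "rotation": [0, 0, 0]}, {"grip": 1, "dp": [0, 0, 0], "rotation": [0, 0, 0]}, {"grip": 1, "dp": [0, 0, 0], "rotation": [0, 0, 0]}, {"grip": 1, "dp": [0, 0, 0], "rotation": [0, 0, 0]}]'

```text
clock: 5.97
eef_pos: [0.5637, -0.1013, 0.3204]
tool_rot: [[0.892, 0.451, -0.001], [0.451, -0.892, 0.001], [-0.001, -0.001, -1.0]]
ft_force: [-0.4, 0.2, 1.0]
grip_width: 0.003
finger_force: 0.0
```

```bash
python3 w.py pics/w2.png
```

```text
5.9667 [ 0.56366598 -0.10128589  0.3203893 ] [[0.892, 0.451, -0.001], [0.451, -0.892, 0.001], [-0.001, -0.001, -1.0]] [-0.36925696  0.24462748  1.03004746] 0.003471626489057553 0.1734
white_lid_top 0.67 [117. 195.] [0.552  0.0209 0.109 ] tool d cm [  4.49 -11.41  21.15]
green_lid_top 0.77 [321. 272.] [ 0.5637 -0.0995  0.109 ] tool d cm [ 0.09 -0.14 21.14]
blue_lid_top 0.59 [483. 335.] [ 0.5693 -0.2094  0.109 ] tool d cm [-4.37  9.92 21.13]
```

View pics/w2.png

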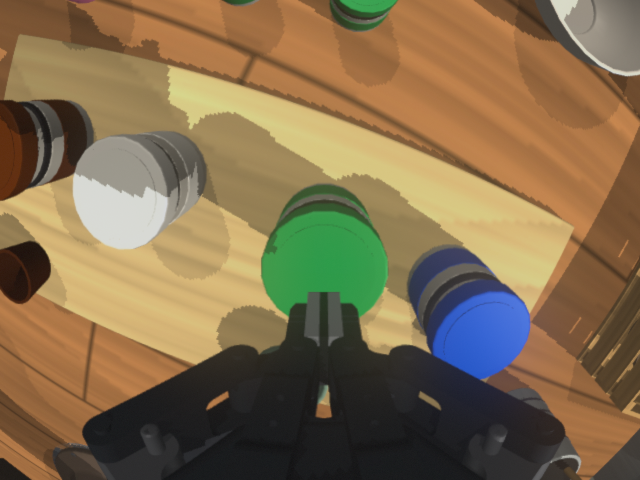

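The white lid at (122,190) sits on its ring with no pale neck showing, and the fingers are centred over green at (323,258). Pressing green next.

Request:
step_arm --plan '[{"grip": 1, "dp": [0, 0, 1.5], "rotation": [0, 0, 0]}, {"grip": 1, "dp": [0, 0, 1.0], "rotation": [0, 0, 0]}, {"grip": 1, "dp": [0, 0, 0.5], "rotation": [0, 0, 0]}, {"grip": 1, "dp": [0, 0, 0.3], "rotation": [0, 0, 0]}, {"grip": 1, "dp": [0, 0, 0.2], "rotation": [0, 0, 0]}, {"grip": 1, "dp": [0, 0, 0.2], "rotation": [0, 0, 0]}, {"grip": 1, "dp": [0, 0, 0.2], "rotation": [0, 0, 0]}, {"grip": 1, "dp": [0, 0, 0.2], "rotation": [0, 0, 0]}, {"grip": 1, "dp": [0, 0, 0], "rotation": [0, 0, 0]}, {"grip": 1, "dp": [0, 0, 0], "rotation": [0, 0, 0]}]'

```text
clock: 7.05
eef_pos: [0.5639, -0.1014, 0.2803]
tool_rot: [[0.892, 0.452, 0.001], [0.452, -0.892, -0.0], [0.001, 0.0, -1.0]]
ft_force: [-1.5, 0.7, 4.2]
grip_width: 0.0
finger_force: 2.1
```

Request:
step_arm --plan '[{"grip": 1, "dp": [0, 0, 0.1], "rotation": [0, 0, 0]}, {"grip": 1, "dp": [0, 0, 0.1], "rotation": [0, 0, 0]}, {"grip": 1, "dp": [0, 0, 0.1], "rotation": [0, 0, 0]}, {"grip": 1, "dp": [0, 0, 0.1], "rotation": [0, 0, 0]}, {"grip": 1, "dp": [0, 0, 0], "rotation": [0, 0, 0]}, {"grip": 1, "dp": [0, 0, 0], "rotation": [0, 0, 0]}]'

```text
clock: 7.55
eef_pos: [0.5639, -0.1014, 0.276]
tool_rot: [[0.892, 0.452, 0.001], [0.452, -0.892, -0.0], [0.001, 0.0, -1.0]]
ft_force: [-1.1, 0.2, 5.1]
grip_width: 0.001
finger_force: 2.3
```

Request:
step_arm --plan '[{"grip": 1, "dp": [0, 0, 0.1], "rotation": [0, 0, 0]}, {"grip": 1, "dp": [0, 0, 0.1], "rotation": [0, 0, 0]}, {"grip": 1, "dp": [0, 0, 0.1], "rotation": [0, 0, 0]}, {"grip": 1, "dp": [0, 0, 0.1], "rotation": [0, 0, 0]}, {"grip": 1, "dp": [0, 0, 0.05], "rotation": [0, 0, 0]}, {"grip": 1, "dp": [0, 0, 0], "rotation": [0, 0, 0]}, {"grip": 1, "dp": [0, 0, 0], "rotation": [0, 0, 0]}]'

```text
clock: 8.13
eef_pos: [0.5639, -0.1014, 0.272]
tool_rot: [[0.892, 0.452, 0.001], [0.452, -0.892, -0.0], [0.001, 0.001, -1.0]]
ft_force: [-2.3, 1.8, 8.6]
grip_width: -0.003
finger_force: 4.1
```

Request:
step_arm --plan '[{"grip": 1, "dp": [0, 0, -1.0], "rotation": [0, 0, 0]}, {"grip": 1, "dp": [0, 0, -2.0], "rotation": [0, 0, 0]}, {"grip": 1, "dp": [0, 0, -2.0], "rotation": [0, 0, 0]}, {"grip": 1, "dp": [1.17, -3.16, 0], "rotation": [0, 0, 0]}, {"grip": 1, "dp": [1.17, -3.16, 0], "rotation": [0, 0, 0]}, {"grip": 1, "dp": [1.17, -3.16, 0], "rotation": [0, 0, 0]}, {"grip": 1, "dp": [1.17, -3.16, 0], "rotation": [0, 0, 0]}, {"grip": 1, "dp": [1.17, -3.16, 0], "rotation": [0, 0, 0]}, {"grip": 1, "dp": [1.17, -3.16, 0], "rotation": [0, 0, 0]}, {"grip": 1, "dp": [1.17, -3.16, 0], "rotation": [0, 0, 0]}, {"grip": 1, "dp": [0, 0, 0], "rotation": [0, 0, 0]}, {"grip": 1, "dp": [0, 0, 0], "rotation": [0, 0, 0]}, {"grip": 1, "dp": [0, 0, 0], "rotation": [0, 0, 0]}]'

```text
clock: 9.22
eef_pos: [0.537, 0.1328, 0.3211]
tool_rot: [[0.892, 0.452, -0.0], [0.452, -0.892, -0.001], [-0.001, 0.0, -1.0]]
ft_force: [0.4, 0.3, -0.2]
grip_width: -0.0
finger_force: 0.0
```

```bash
python3 w.py pics/w3.png
```

```text
9.2167 [0.53696409 0.13282368 0.32107226] [[0.892, 0.452, -0.0], [0.452, -0.892, -0.001], [-0.001, 0.0, -1.0]] [ 0.3697159   0.29853487 -0.1582749 ] -0.0004961709451841443 0.1734
white_lid_top 0.83 [482. 322.] [0.5499 0.0307 0.109 ] tool d cm [-3.45  9.68 21.21]
white_lid_top 0.48 [551. 310.] [ 0.5778 -0.0124  0.109 ] tool d cm [-2.92 14.79 21.22]
green_lid_top 0.84 [598. 355.] [ 0.5655 -0.0903  0.109 ] tool d cm [-7.53 21.18 21.22]
green_lid_top 0.8 [635. 134.] [ 0.7053 -0.0023  0.109 ] tool d cm [ 8.92 19.66 21.21]
green_lid_top 0.73 [555.  86.] [0.6895 0.0682 0.109 ] tool d cm [10.7  12.65 21.21]
brown_lid_top 0.97 [323. 272.] [0.537 0.133 0.109] tool d cm [ 3.000e-02 -2.000e-02  2.121e+01]
```

View pics/w3.png

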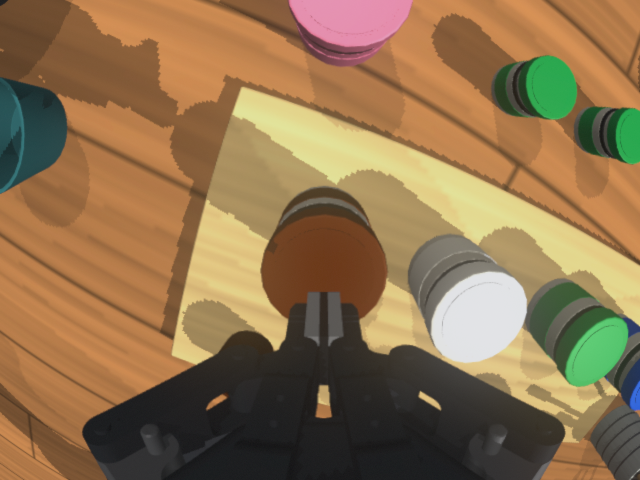

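Brown is under the fingers at (323,262), and white at (480,315) and green at (597,345) are closed. Pressing brown next.

Request:
step_arm --plan '[{"grip": 1, "dp": [0, 0, 1.5], "rotation": [0, 0, 0]}, {"grip": 1, "dp": [0, 0, 1.0], "rotation": [0, 0, 0]}, {"grip": 1, "dp": [0, 0, 0.5], "rotation": [0, 0, 0]}, {"grip": 1, "dp": [0, 0, 0.3], "rotation": [0, 0, 0]}, {"grip": 1, "dp": [0, 0, 0.2], "rotation": [0, 0, 0]}, {"grip": 1, "dp": [0, 0, 0.2], "rotation": [0, 0, 0]}, {"grip": 1, "dp": [0, 0, 0.2], "rotation": [0, 0, 0]}, {"grip": 1, "dp": [0, 0, 0.2], "rotation": [0, 0, 0]}, {"grip": 1, "dp": [0, 0, 0], "rotation": [0, 0, 0]}, {"grip": 1, "dp": [0, 0, 0], "rotation": [0, 0, 0]}]'

```text
clock: 10.3
eef_pos: [0.537, 0.133, 0.2808]
tool_rot: [[0.892, 0.452, 0.001], [0.452, -0.892, 0.0], [0.001, 0.0, -1.0]]
ft_force: [-0.7, -0.0, 4.6]
grip_width: 0.003
finger_force: 2.0
```

Request:
step_arm --plan '[{"grip": 1, "dp": [0, 0, 0.1], "rotation": [0, 0, 0]}, {"grip": 1, "dp": [0, 0, 0.1], "rotation": [0, 0, 0]}, {"grip": 1, "dp": [0, 0, 0.1], "rotation": [0, 0, 0]}, {"grip": 1, "dp": [0, 0, 0.1], "rotation": [0, 0, 0]}, {"grip": 1, "dp": [0, 0, 0.1], "rotation": [0, 0, 0]}, {"grip": 1, "dp": [0, 0, 0], "rotation": [0, 0, 0]}, {"grip": 1, "dp": [0, 0, 0], "rotation": [0, 0, 0]}]'

```text
clock: 10.88
eef_pos: [0.5371, 0.133, 0.2755]
tool_rot: [[0.892, 0.452, 0.001], [0.452, -0.892, 0.0], [0.001, 0.0, -1.0]]
ft_force: [0.3, -1.0, 5.2]
grip_width: 0.005
finger_force: 2.3
```

Request:
step_arm --plan '[{"grip": 1, "dp": [0, 0, 0.1], "rotation": [0, 0, 0]}, {"grip": 1, "dp": [0, 0, 0.1], "rotation": [0, 0, 0]}, {"grip": 1, "dp": [0, 0, 0.1], "rotation": [0, 0, 0]}, {"grip": 1, "dp": [0, 0, 0.1], "rotation": [0, 0, 0]}, {"grip": 1, "dp": [0, 0, 0], "rotation": [0, 0, 0]}, {"grip": 1, "dp": [0, 0, 0], "rotation": [0, 0, 0]}]'

```text
clock: 11.38
eef_pos: [0.5371, 0.133, 0.2719]
tool_rot: [[0.892, 0.452, 0.001], [0.452, -0.892, 0.0], [0.001, 0.0, -1.0]]
ft_force: [-1.9, -1.0, 8.5]
grip_width: 0.0
finger_force: 4.1
```

Seated. I'll lift well clear and check from the fixed cameras.

Request:
step_arm --plan '[{"grip": 1, "dp": [0, 0, -1.0], "rotation": [0, 0, 0]}, {"grip": 1, "dp": [0, 0, -3.0], "rotation": [0, 0, 0]}, {"grip": 1, "dp": [0, 0, -3.5], "rotation": [0, 0, 0]}, {"grip": 1, "dp": [0, 0, -3.5], "rotation": [0, 0, 0]}, {"grip": 1, "dp": [-3.5, 0, 0], "rotation": [0, 0, 0]}, {"grip": 1, "dp": [-3.5, 0, 0], "rotation": [0, 0, 0]}, {"grip": 1, "dp": [-3.5, 0, 0], "rotation": [0, 0, 0]}, {"grip": 1, "dp": [-3.5, 0, 0], "rotation": [0, 0, 0]}, {"grip": 1, "dp": [-3.5, 0, 0], "rotation": [0, 0, 0]}, {"grip": 1, "dp": [0, 0, 0], "rotation": [0, 0, 0]}, {"grip": 1, "dp": [0, 0, 0], "rotation": [0, 0, 0]}, {"grip": 1, "dp": [0, 0, 0], "rotation": [0, 0, 0]}]'

```text
clock: 12.38
eef_pos: [0.3812, 0.054, 0.3816]
tool_rot: [[0.892, 0.452, 0.001], [0.452, -0.892, 0.0], [0.001, 0.0, -1.0]]
ft_force: [-0.6, -0.2, 0.2]
grip_width: 0.001
finger_force: 0.0
```

```bash
python3 - <<'E'
from h import *
for c in ('top','scene'):
    p,d=cams.camera(c)
    if c=='scene': cv2.imwrite('pics/s2.png',cv2.resize(p[160:330,120:510],(780,340),interpolation=cv2.INTER_CUBIC))
    for q in ['white_tub','green_tub','brown_tub','blue_tub']:
        for o in cams.outline_of(c,q)[:1]:
            w=world(c,d,o['region']); zt=np.percentile(w[:,2],95); t=w[abs(w[:,2]-zt)<.005]
            print(c,q,round(o['confidence'],2),np.round([*(t[:,:2].max(0)+t[:,:2].min(0))/2,zt],3))
E
```

```text
top white_tub 0.84 [0.548 0.027 0.104]
top green_tub 0.9 [ 0.564 -0.101  0.104]
top brown_tub 0.66 [0.535 0.131 0.104]
top blue_tub 0.75 [ 0.566 -0.212  0.113]
scene white_tub 0.65 [0.686 0.19  0.093]
scene green_tub 0.93 [ 0.734 -0.046  0.063]
scene brown_tub 0.81 [0.542 0.133 0.103]
scene blue_tub 0.74 [ 0.573 -0.21   0.112]
```

View pics/s2.png

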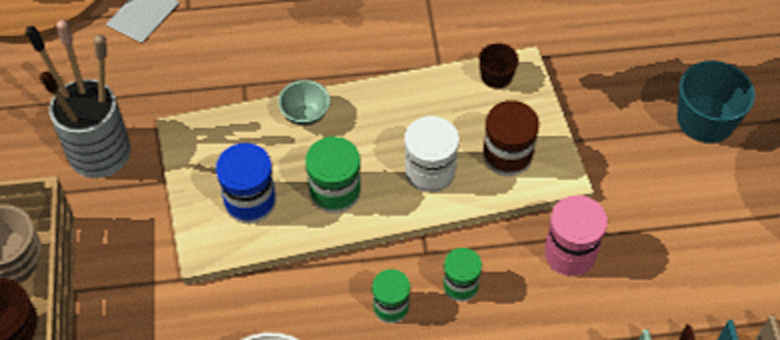

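The white (432,140), green (333,160) and brown (511,122) lids are each about 9 to 10 mm lower. Blue (245,167) is still up, and everything stands where it was.

```bash
python3 -c "
from bench import robot
print(robot.job_done())"
```

```text
the job is handed in; nothing more can be done
None
```

The white, green and brown lids were pressed down in that order, each with about 10 N or less measured at the wrist; the blue lid is still up, nothing else moved, and the job is handed in.

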